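Lay the blank down on the filing board and push it home against the stop

TASK

The pale wooden blank is standing on end on the filing board. Without gripping or lifting it, push it over towards the board's dark stop so that it lies flat with its paper pattern facing up, then push it along until its end sits flush against the stop, ready for filing. Leave the dark spare block, the green tin and the pliers where they are.

Things in the scene. Friction and masses are not known exactly. Their poses are not given: they have to be found in the camera images.
- board: Filing board, fixed on the bench: grey laminate plate 290 (x) x 240 (y) x 18 mm, with a dark wooden stop across one end. Origin on the bench under the plate; plate from x = -150 to +140 mm, top 18 mm above the bench. +x points to the stop, whose smooth metal face, square to x, is at x = +100 mm; it is as wide as the plate, 30 mm thick, its top 50 mm above the bench.
- blank: Loose pale wooden blank, 120 long (z) x 70 wide (y) x 28 mm thick (x), 0.11 to 0.23 kg. Origin at the centre of the end it stands on; z up at the start. White paper with blue lines covers its -x face; its bare +x face looks at the stop at the start, within 13 degrees. It stands 170 to 200 mm from the stop's face, so tipped that way it lies pattern up, 25 to 70 mm short.
- blank_foot (a point): Centre of the blank's end on which it starts standing (same point as the blank's origin); the end to push on once it lies flat.
- blank_centre (a point): Centre of the blank, 60 mm from either end; 78 mm above the bench while it stands, 32 mm when it lies flat on the plate.
- blank_top (a point): Centre of the blank's other end, at the top while it stands, 138 mm above the bench; the end that must meet the stop.
- spare: Bystander: loose dark wooden block with a dark steel-coloured disc on its faces, standing on the bench beside the board, 30 x 60 x 85 mm high, origin at the centre of its underside. Not to be disturbed.
- tin: Bystander: loose round green tin with a steel lid, 63 mm in diameter, 70 mm high, standing on the bench beside the board, origin at the centre of its underside. Not to be disturbed.
- pliers: Bystander: pliers with yellow handles lying on the bench beside the board, about 155 mm long (handles to -x, jaws to +x), 13 mm high, origin on the bench near the pivot. Not to be disturbed.
There are look-alikes about, which are no part of the job. Of the things that look like the blank, the middle-sized one is meant.

How it is judged:
By the outcome, as a careful person would: the job done as asked, in the order asked, and still so for the second after the job is handed in, with the robot touching nothing.
It also fails if it takes over 70 s, if anything falls off the work surface, if the arm or the gripper's body presses on something with over 40 N, if the wrist force passes 120 N, or if a joint passes its speed limit or range.

ROBOT

A 7-joint arm with a two-finger parallel gripper is mounted at the origin on the work surface. World frame = base frame: x ahead of the robot, y to its left, z up, the work surface at z = 0. Lengths are in m, angles in rad, forces in N, time in s.
With the tool pointing down it reaches from about 0.4 to 0.9 m from the base axis. Payload 5.6 kg.
Tool frame: the origin (TCP) lies at the very end of the fingers, on their centre line; the grasp point (between the pads) lies 19 mm behind it; z points along the fingers, y is the line along which they close (so a half turn about z gives the same grasp; the last joint's range is limited). The gripper opens to 92 mm and grips with 3 to 60 N. Pads are 20 mm wide; open, the fingers measure 128 mm over their backs; the gripper's body (75 mm by 189 mm) begins 69 mm behind the grasp point.
Start: joints at [1.113, 0.468, -0.012, 1.603, 0.006, 1.071, -0.056], TCP at [0.262, -0.595, 0.215] pointing down, gripper open.
Joint ranges: [-2.53, 2.53], [-0.31, 2.02], [-1.57, 1.55], [0.28, 2.44], [-1.29, 4.43], [0.15, 1.84], [-2.92, 2.92]. Speed limits (rad/s): [2.57, 2.57, 3.14, 3.14, 3.14, 3.14, 3.14].

INTERFACE

Orientations are given as a unit quaternion [w, x, y, z].
In Python, from workcell import * gives the robot as it stands.
- The arm moves only by the tool apply_moves, never from a script. Its argument "series" is one flat list of numbers, 5 for each row, row after row: the shift along the tool's x, y, z in m, then the turn about the tool's z in rad, then the gripper's target within -1 to 1 (fully open at 1, half-way at 0, shut at -1). In form: [dx, dy, dz, spin, gripper, dx, dy, dz, spin, gripper, ...]. A call has exactly 8 rows; each row is the pose to reach, as a shift and turn from the pose commanded when the call began, along the tool's axes at that moment; what a row does not reach only later rows make up. A row lasts 1/12 s, in which the tool goes at most 41.7 mm and 7.16 degrees, less where a joint would pass 70% of its speed; a pose out of reach is approached as far as the arm can. A call with a gripper value outside its range is refused whole. The fingers move at their own pace and stop on an object; "squeeze" is the grip in N (left out, the last holds). Time passes only in rows, so rows that repeat a pose let the fingers close, or fill a call up. It gives the time, the measured TCP pose, the force, the opening and the grip force at its end, in the units of the state.
- state(): the state, without advancing time (a new reading comes with each control period).
- get_image(name): name is "scene" or "top" or "wrist"; returns a dict with "pixels" (384x512x3 uint8, blue, green, red), "z_map" (384x512 float32, m along the optical axis (not along the pixel's ray), 0 where there is no reading), "fx", "fy", "cx", "cy" (pixels), "world_from_camera" (4x4, takes a point from camera to world coordinates). Camera axes: x right, y down, z forward; pixel columns grow to the right and rows downward; lengths in m; the calibration is good to about 2 mm. A picture is of the moment at which its call begins.
- finish_job(): hands the job in; it is judged then, once.
Trained networks look in a picture, given as the dict that the camera call returned (one of the last four; its "shot" number tells which), for a name from the list of things; names that differ only in an ending like _2 or _b are one class to them, and where a whole thing is asked for, a point or a joint stands for the part that bears it (a point fixed in the world has none). Each returns a list of dicts, best first, with "confidence" (0 to 1); they miss things now and then, are a little off and sometimes report something else, mostly with a low value. They report only what shows in the picture. A call takes as long as a camera call. They do not tell look-alikes from the thing itself.
- search_frame(picture, label): "uv" ([column, row] in pixels, amid what is visible of it).
The state is a dict: "clock": time; "joints": joint angles; "joint_velocities": joint speeds; "tau": joint torques, N m; "ee_pos": TCP position; "eef_rot": TCP orientation; "ft_force": force on the tool from outside, world axes, zero at the start; "moment": the same for the moment, N m; "gripper_width": opening from 0.0 (shut) to 1.0 (fully open); "grasp_force": force on a finger pad.
Only numpy, scipy, OpenCV 4.12 (cv2) and the standard library are available. Lean on these libraries where they do the work, as an engineer would, in place of code of your own. Each camera call takes 0.05 s, during which the arm holds its last target. There are 200 camera calls.

## Working session

There is one attempt and no reset: what is moved stays moved. The work goes in short steps, Python scripts to look and compute and a tool call to move; the robot and the scene stay as the last step left them, time stands still between calls to the robot, and variables do not carry over. Pictures are saved under pics/ and viewed, at most 10 in all, crops included, and the job is handed in when it is done.

Besides the shell and the picture viewer there is one more tool, called after "Emit:" as name(argument=value, ...) on one line, values as JSON. apply_moves: Moves the arm, as the interface text tells. Its arguments: {"type":"object","properties":{"series":{"type":"array","items":{"type":"number"}},"squeeze":{"type":"number"}},"required":["series"]}

```bash
mkdir -p pics; cat > h.py <<'E'
from workcell import *
import numpy as np, cv2
def P(im,u,v):
    z=float(im["z_map"][int(round(v)),int(round(u))]); 
    return (im["world_from_camera"]@np.array([(u-im["cx"])/im["fx"]*z,(v-im["cy"])/im["fy"]*z,z,1]))[:3]
def cloud(im):
    z=im["z_map"];v,u=np.mgrid[:384,:512]
    c=np.stack([(u-im["cx"])/im["fx"]*z,(v-im["cy"])/im["fy"]*z,z,np.ones_like(z)],-1)
    return (c@im["world_from_camera"].T)[...,:3]
E
python3 - <<'E'
from h import *
ims=[get_image("scene"),get_image("top")]
cv2.imwrite("pics/a.png",np.vstack([cv2.resize(i["pixels"],(400,300)) for i in ims]))
for im in ims:
    for n in ["board","blank","spare","tin","pliers"]:
        for d in search_frame(im,n)[:5]: print(n,np.round(d["uv"]),round(d["confidence"],2),P(im,*d["uv"]).round(3))
s=state();print(s["ee_pos"],s["eef_rot"],s["clock"])
E
```

```text
board [254. 253.] 0.57 [0.647 0.012 0.021]
blank [287. 199.] 0.87 [0.561 0.078 0.134]
blank [346. 146.] 0.64 [0.407 0.212 0.153]
blank [284. 160.] 0.63 [0.401 0.066 0.072]
spare [364. 227.] 0.62 [0.578 0.263 0.071]
spare [288. 203.] 0.29 [0.562 0.082 0.121]
tin [219. 168.] 0.91 [ 0.441 -0.097  0.07 ]
pliers [324. 282.] 0.82 [0.702 0.179 0.013]
blank [153. 260.] 0.83 [0.367 0.199 0.172]
blank [234. 184.] 0.74 [0.534 0.081 0.137]
blank [231. 266.] 0.59 [0.378 0.064 0.084]
spare [157. 169.] 0.87 [0.552 0.25  0.085]
tin [312. 256.] 0.71 [ 0.424 -0.093  0.073]
pliers [204. 122.] 0.97 [0.694 0.184 0.01 ]
[ 0.26189466 -0.59491413  0.21462828] [ 4.50776608e-05  9.78580879e-01  2.05862725e-01 -1.86651310e-05] 0.6
```

View pics/a.png

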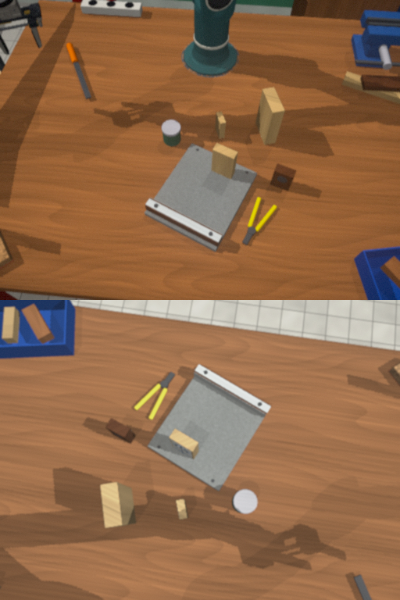

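The view shows three pale upright look-alikes. In scene pixels they are a tall one on the bench (346,146), a small one on the bench (284,160), and the middle-sized one on the board (287,199), with its top at about 138 mm. The one on the board fits the description. I'll confirm it in a crop and fit its pose.

```bash
python3 - <<'E'
from h import *
A=get_image("scene");B=get_image("top")
cv2.imwrite("pics/b.png",np.hstack([cv2.resize(A["pixels"][130:330,170:380],(400,400)),cv2.resize(B["pixels"][70:250,170:360],(400,400))]))
def rect(n,p):
    r=cv2.minAreaRect((p[:,:2]*1000).astype(np.float32)); print(n,len(p),np.round(cv2.boxPoints(r)).tolist(),np.round(r[0]),np.round(r[1]),r[2], p[:,2].mean().round(4))
for nm,im in(("scene",A),("top",B)):
    c=cloud(im); print(nm,"cam",im["world_from_camera"][:3,3].round(2))
    near=lambda x,y,r:np.hypot(c[...,0]-x,c[...,1]-y)<r
    z=c[...,2]
    rect("blanktop",c[near(.54,.08,.07)&(z>.132)&(z<.145)])
    rect("plate",c[near(.64,.01,.25)&(z>.015)&(z<.0205)&~near(.7,.18,.09)])
    rect("stop",c[near(.72,-.04,.2)&(z>.046)&(z<.054)])
    rect("spare",c[near(.56,.26,.06)&(z>.07)]); rect("tin",c[near(.43,-.095,.06)&(z>.06)])
    rect("pliers",c[near(.7,.18,.1)&(z>.007)&(z<.0135)])
    rect("big",c[near(.37,.2,.12)&(z>.06)]);rect("small",c[near(.38,.064,.06)&(z>.04)])
E
```

```text
scene cam [1.18 0.05 1.07]
blanktop 358 [[518.0, 51.0], [547.0, 40.0], [572.0, 107.0], [542.0, 118.0]] [545.  79.] [71. 32.] 69.56997680664062 0.139
plate 5017 [[320.0, -30.0], [618.0, -261.0], [850.0, 37.0], [551.0, 269.0]] [585.   4.] [378. 378.] 52.240997314453125 0.0186
stop 1308 [[499.0, -56.0], [701.0, -143.0], [796.0, 78.0], [594.0, 165.0]] [647.  11.] [240. 219.] 66.67304229736328 0.0507
spare 376 [[538.0, 240.0], [570.0, 230.0], [588.0, 286.0], [557.0, 297.0]] [563. 263.] [60. 33.] 72.0350570678711 0.0844
tin 420 [[389.0, -75.0], [395.0, -133.0], [457.0, -126.0], [451.0, -68.0]] [ 423. -100.] [62. 59.] 6.603231430053711 0.0708
pliers 412 [[598.0, 162.0], [753.0, 96.0], [811.0, 231.0], [656.0, 297.0]] [705. 196.] [147. 169.] 66.94001007080078 0.0112
big 1471 [[306.0, 219.0], [320.0, 179.0], [420.0, 213.0], [406.0, 253.0]] [363. 216.] [105.  43.] 18.727783203125 0.1372
small 256 [[349.0, 61.0], [356.0, 41.0], [407.0, 59.0], [400.0, 79.0]] [378.  60.] [55. 21.] 20.009567260742188 0.0732
top cam [0.37 0.01 0.96]
blanktop 524 [[518.0, 54.0], [545.0, 43.0], [571.0, 109.0], [545.0,
[... 215 characters left out ...]
-140.0], [795.0, 80.0], [594.0, 168.0]] [646.  14.] [240. 220.] 66.43665313720703 0.0497
spare 440 [[538.0, 242.0], [567.0, 232.0], [587.0, 289.0], [558.0, 299.0]] [563. 265.] [60. 31.] 70.59130096435547 0.0841
tin 755 [[388.0, -73.0], [397.0, -134.0], [457.0, -125.0], [448.0, -64.0]] [423. -99.] [60. 62.] 8.645087242126465 0.0702
pliers 556 [[591.0, 173.0], [721.0, 83.0], [777.0, 164.0], [647.0, 254.0]] [684. 169.] [ 98. 158.] 55.328922271728516 0.0109
big 1899 [[308.0, 222.0], [321.0, 183.0], [416.0, 215.0], [403.0, 254.0]] [362. 218.] [100.  41.] 18.32931137084961 0.1534
small 1045 [[351.0, 65.0], [367.0, 10.0], [414.0, 24.0], [398.0, 79.0]] [382.  45.] [49. 57.] 15.920805931091309 0.7323
```

View pics/b.png

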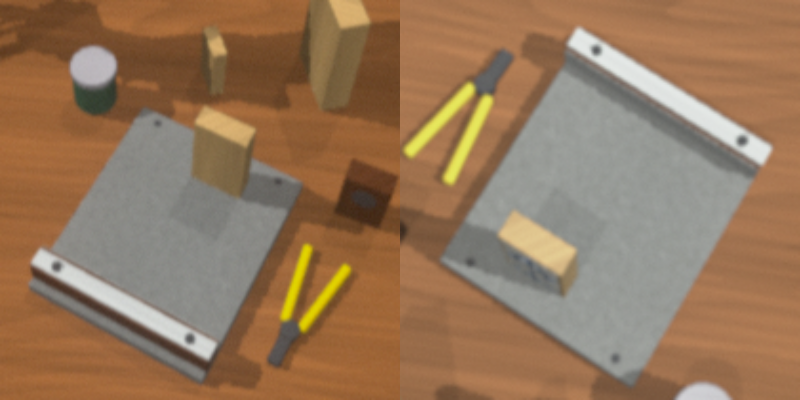

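The crop confirms it: the middle-sized blank stands on the board at crop pixel (525,240), with blue-lined paper on its rear side and its bare face towards the stop. I'll approach behind it, staying high.

Emit:
apply_moves(series=[0.02, -0.022, 0, 0, -0.35, 0.05, -0.055, 0, 0, -0.35, 0.075, -0.083, 0, 0, -0.35, 0.1, -0.111, 0, 0, -0.35, 0.125, -0.139, 0, 0, -0.35, 0.15, -0.167, 0, 0, -0.35, 0.175, -0.195, 0, 0, -0.35, 0.2, -0.222, 0, 0, -0.35])

```text
clock: 1.37
ee_pos: [0.3557, -0.3093, 0.2149]
eef_rot: [0.0, 0.979, 0.206, 0.0]
ft_force: [0.9, 0.1, 0.6]
gripper_width: 0.44
grasp_force: 0.0
```

Emit:
apply_moves(series=[0.025, -0.028, 0, 0, -0.35, 0.05, -0.055, 0, 0, -0.35, 0.075, -0.083, 0, 0, -0.35, 0.1, -0.111, 0, 0, -0.35, 0.125, -0.139, 0, 0, -0.35, 0.15, -0.167, 0, 0, -0.35, 0.175, -0.195, 0, 0, -0.35, 0.19, -0.212, 0, 0, -0.35])

```text
clock: 2.03
ee_pos: [0.4449, -0.0366, 0.2152]
eef_rot: [-0.0, 0.978, 0.208, 0.001]
ft_force: [0.8, -0.4, -0.6]
gripper_width: 0.32
grasp_force: 0.0
```

Emit:
apply_moves(series=[0.025, -0.028, 0, 0.1, -0.35, 0.05, -0.055, 0, 0.22, -0.35, 0.075, -0.083, 0, 0.34, -0.35, 0.09, -0.1, 0, 0.46, -0.35, 0.1, -0.113, 0, 0.58, -0.35, 0.1, -0.113, 0, 0.7, -0.35, 0.1, -0.113, 0, 0.8, -0.35, 0.1, -0.113, 0, 0.83, -0.35])

```text
clock: 2.7
ee_pos: [0.49, 0.1037, 0.2146]
eef_rot: [0.0, 0.978, -0.208, 0.0]
ft_force: [-0.2, 0.0, 0.5]
gripper_width: 0.326
grasp_force: 0.0
```

Emit:
apply_moves(series=[0, 0, 0.01, 0, -0.35, 0, 0, 0.03, 0, -0.35, 0, 0, 0.05, 0, -0.35, 0, 0, 0.07, 0, -0.35, 0, 0, 0.085, 0, -0.35, 0, 0, 0.095, 0, -0.35, 0.01, 0, 0.095, 0, -0.35, 0.02, 0, 0.095, 0, -0.35])

```text
clock: 3.37
ee_pos: [0.5088, 0.0949, 0.1194]
eef_rot: [0.0, 0.979, -0.206, -0.0]
ft_force: [-1.1, -0.5, 0.7]
gripper_width: 0.328
grasp_force: 0.0
```

Emit:
apply_moves(series=[0.005, 0, 0, 0, -0.35, 0.01, 0, 0, 0, -0.35, 0.014, 0, 0, 0, -0.35, 0.018, 0, 0, 0, -0.35, 0.022, 0, 0, 0, -0.35, 0.026, 0, 0, 0, -0.35, 0.03, 0, 0, 0, -0.35, 0.034, 0, 0, 0, -0.35])

```text
clock: 4.03
ee_pos: [0.5397, 0.0812, 0.1196]
eef_rot: [0.0, 0.979, -0.206, 0.0]
ft_force: [0.6, 0.2, -0.7]
gripper_width: 0.324
grasp_force: 0.0
```

```bash
python3 - <<'E'
from h import *
A=get_image("scene");c=cloud(A);m=(np.hypot(c[...,0]-.57,c[...,1]-.07)<.1)&(c[...,2]>.05)&(c[...,2]<.15)
print(state()["ft_force"])
cv2.imwrite("pics/c.png",cv2.resize(A["pixels"][130:330,170:380],(500,476)))
E
```

```text
[ 1.51271096 -0.15821547  1.2252911 ]
```

View pics/c.png

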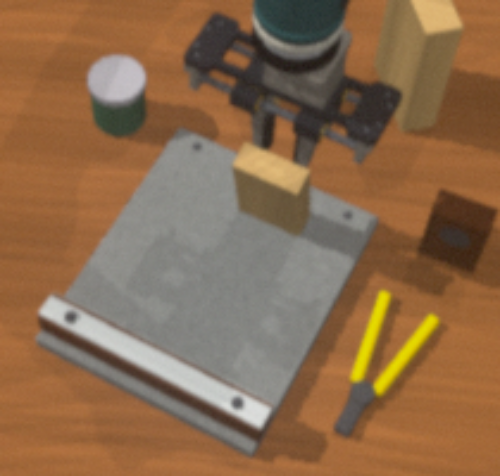

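The picture shows the blank at (270,190) leaning slightly forward, with the fingers behind it at (285,135). I'll keep pushing slowly.

Emit:
apply_moves(series=[0.003, 0, 0, 0, -0.35, 0.006, 0, 0, 0, -0.35, 0.009, 0, 0, 0, -0.35, 0.012, 0, 0, 0, -0.35, 0.015, 0, 0, 0, -0.35, 0.018, 0, 0, 0, -0.35, 0.021, 0, 0, 0, -0.35, 0.024, 0, 0, 0, -0.35])

```text
clock: 4.75
ee_pos: [0.5616, 0.0716, 0.1195]
eef_rot: [0.0, 0.979, -0.206, -0.0]
ft_force: [0.3, 1.2, -0.4]
gripper_width: 0.324
grasp_force: 0.0
```

```bash
python3 - <<'E'
from h import *
A=get_image("scene")
c=cloud(A);d=np.array([.917,-.399]);e=np.array([.399,.917])
s=c[...,:2]@d;t=c[...,:2]@e;z=c[...,2]
m=(s>.47)&(s<.66)&(abs(t-.29)<.06)&(z>.025)&(z<.15)
print(np.c_[s[m],t[m],z[m]].min(0),np.c_[s[m],t[m],z[m]].max(0),m.sum())
cv2.imwrite("pics/d.png",cv2.resize(A["pixels"][130:330,170:380],(500,476)))
E
```

```text
[0.47651716 0.24146074 0.02502795] [0.63733954 0.34724967 0.14977506] 1613
```

View pics/d.png

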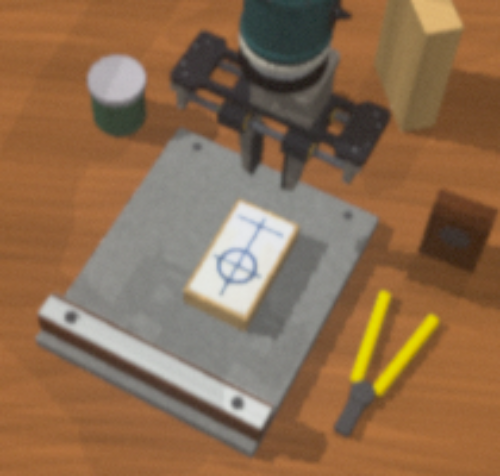

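The blank now lies flat with its pattern up, centred at (240,262), short of the stop. I'll back off and measure it.

Emit:
apply_moves(series=[-0.01, 0, 0, 0, -0.35, -0.03, 0, 0, 0, -0.35, -0.05, 0, 0, 0, -0.35, -0.065, 0, 0, 0, -0.35, -0.075, 0, 0, 0, -0.35, -0.075, 0, 0, 0, -0.35, -0.075, 0, 0, 0, -0.35, -0.075, 0, 0, 0, -0.35])

```text
clock: 5.47
ee_pos: [0.4936, 0.1017, 0.1198]
eef_rot: [-0.0, 0.978, -0.206, 0.001]
ft_force: [1.3, 0.3, -0.5]
gripper_width: 0.325
grasp_force: 0.0
```

```bash
cat >> h.py <<'E'
def meas():
    d=np.array([.917,-.399]);e=np.array([.399,.917])
    for n in("scene","top"):
        im=get_image(n);c=cloud(im);s=c[...,:2]@d;t=c[...,:2]@e;z=c[...,2]
        p=c[(s>.46)&(s<.69)&(abs(t-.29)<.08)&(z>.0425)&(z<.0482)]
        px=im["pixels"][(s>.46)&(s<.69)&(abs(t-.29)<.08)&(z>.0425)&(z<.0482)].min(1)
        r=cv2.minAreaRect((p[:,:2]*1000).astype(np.float32));print(n,r,"s,t",np.array(r[0])@d,np.array(r[0])@e)
        q=(abs(z-.05)<.003)&(s>.65)&(s<.72)&(abs(t-.27)<.13)
        r=cv2.minAreaRect((c[q][:,:2]*1000).astype(np.float32));print(" stop",r,"s",np.percentile(s[q],[1,5,50,95,99]))
E
python3 -c "
from h import *
meas();print(state()['ee_pos'],state()['eef_rot'])"
```

```text
scene ((653.3300170898438, 31.965438842773438), (151.8267059326172, 206.72454833984375), 67.24457550048828) s,t 586.3494155731202 289.99098423767094
 stop ((732.9664306640625, -26.147796630859375), (240.70791625976562, 32.49770736694336), 66.66605377197266) s [0.66698508 0.66795853 0.68358367 0.69687431 0.69802656]
top ((653.1952514648438, 31.723373413085938), (159.06729125976562, 207.0441131591797), 66.5599365234375) s,t 586.3224196014404 289.7152387542725
 stop ((732.505126953125, -23.446571350097656), (239.7494659423828, 31.96434211730957), 66.69470977783203) s [0.66611851 0.66762605 0.68109449 0.69424866 0.69614277]
[0.4935517  0.10151097 0.1195929 ] [-6.27497650e-05  9.78405408e-01 -2.06694897e-01  2.71609743e-04]
```

```bash
cat > m.py <<'E'
from h import *
d=np.array([.917,-.399]);e=np.array([.399,.917])
for n in("scene","top"):
    im=get_image(n);c=cloud(im);s=c[...,:2]@d;t=c[...,:2]@e;z=c[...,2]
    m=((s>.46)&(s<.668)&(abs(t-.29)<.08)&(z>.043)&(z<.049)).astype(np.uint8)
    k,l,st,_=cv2.connectedComponentsWithStats(m);i=1+st[1:,4].argmax();q=l==i
    r=cv2.minAreaRect(np.stack([s[q],t[q]],1).astype(np.float32)*1000);print(n,r,np.percentile(s[q],[.5,99.5]),np.percentile(t[q],[.5,99.5]))
x=state();print(x['ee_pos'][:2]@d,x['ee_pos'][:2]@e,x['ee_pos'],x['ft_force'])
E
python3 m.py
```

```text
scene ((543.3854370117188, 290.99462890625), (121.52667999267578, 71.26532745361328), 1.0852594375610352) [0.48378824 0.60354686] [0.25615911 0.32616413]
top ((542.8737182617188, 292.815185546875), (120.42093658447266, 70.05660247802734), 0.8251515626907349) [0.48415306 0.60236466] [0.25789573 0.32781216]
0.41178748958361366 0.2899815948853237 [0.49326739 0.10160077 0.1194697 ] [ 0.34411692  0.27455356 -0.08964948]
```

Emit:
apply_moves(series=[0, -0.002, 0.02, 0, -0.35, 0, -0.002, 0.05, 0, -0.35, 0, -0.002, 0.075, 0, -0.35, 0, -0.002, 0.088, 0, -0.35, 0, -0.002, 0.0935, 0, -0.35, 0.015, -0.002, 0.0935, 0, -0.35, 0.03, -0.002, 0.0935, 0, -0.35, 0.045, -0.002, 0.0935, 0, -0.35])

```text
clock: 6.33
ee_pos: [0.5358, 0.0855, 0.0264]
eef_rot: [-0.0, 0.979, -0.206, 0.0]
ft_force: [0.7, 0.6, -0.8]
gripper_width: 0.321
grasp_force: 0.0
```

Emit:
apply_moves(series=[0.005, 0, 0, 0, -0.35, 0.01, 0, 0, 0, -0.35, 0.015, 0, 0, 0, -0.35, 0.02, 0, 0, 0, -0.35, 0.025, 0, 0, 0, -0.35, 0.03, 0, 0, 0, -0.35, 0.035, 0, 0, 0, -0.35, 0.04, 0, 0, 0, -0.35])

```text
clock: 7.0
ee_pos: [0.5713, 0.0697, 0.0261]
eef_rot: [0.0, 0.979, -0.206, -0.0]
ft_force: [-2.7, 1.3, 1.9]
gripper_width: 0.324
grasp_force: 1.4
```

Emit:
apply_moves(series=[0.004, 0, 0, 0, -0.35, 0.008, 0, 0, 0, -0.35, 0.012, 0, 0, 0, -0.35, 0.016, 0, 0, 0, -0.35, 0.02, 0, 0, 0, -0.35, 0.024, 0, 0, 0, -0.35, 0.027, 0, 0, 0, -0.35, 0.03, 0, 0, 0, -0.35])

```text
clock: 7.67
ee_pos: [0.599, 0.0572, 0.026]
eef_rot: [0.0, 0.979, -0.206, -0.0]
ft_force: [-2.3, 1.1, 3.0]
gripper_width: 0.328
grasp_force: 1.4
```

```bash
python3 m.py
```

```text
scene ((595.7211303710938, 289.6582946777344), (124.52751159667969, 71.01506805419922), 0.4798005521297455) [0.53643754 0.65731519] [0.25481739 0.32482109]
top ((654.5099487304688, 266.7822265625), (27.786067962646484, 10.707054138183594), 59.59131622314453) [0.64347016 0.65726977] [0.25664061 0.28085633]
0.5272027283606524 0.2913855215595971 [0.59965376 0.05684152 0.0260042 ] [-0.28427496  0.70350663 -0.65784191]
```

Emit:
apply_moves(series=[0.001, 0, 0, 0, -0.35, 0.002, 0, 0, 0, -0.35, 0.003, 0, 0, 0, -0.35, 0.004, 0, 0, 0, -0.35, 0.005, 0, 0, 0, -0.35, 0.006, 0, 0, 0, -0.35, 0.007, 0, 0, 0, -0.35, 0.008, 0, 0, 0, -0.35])

```text
clock: 8.43
ee_pos: [0.6062, 0.054, 0.026]
eef_rot: [0.0, 0.979, -0.206, -0.0]
ft_force: [-1.1, 0.5, 0.5]
gripper_width: 0.33
grasp_force: 0.6
```

Emit:
apply_moves(series=[0.0005, 0, 0, 0, -0.35, 0.001, 0, 0, 0, -0.35, 0.001, 0, 0, 0, -0.35, 0.0015, 0, 0, 0, -0.35, 0.0015, 0, 0, 0, -0.35, 0.002, 0, 0, 0, -0.35, 0.002, 0, 0, 0, -0.35, 0.002, 0, 0, 0, -0.35])

```text
clock: 9.1
ee_pos: [0.608, 0.0533, 0.026]
eef_rot: [0.0, 0.979, -0.206, 0.0]
ft_force: [0.0, -0.5, -0.5]
gripper_width: 0.321
grasp_force: 0.3
```

Emit:
apply_moves(series=[0.0005, 0, 0, 0, -0.35, 0.001, 0, 0, 0, -0.35, 0.0015, 0, 0, 0, -0.35, 0.002, 0, 0, 0, -0.35, 0.002, 0, 0, 0, -0.35, 0.002, 0, 0, 0, -0.35, 0.002, 0, 0, 0, -0.35, 0.002, 0, 0, 0, -0.35])

```text
clock: 9.77
ee_pos: [0.6085, 0.053, 0.026]
eef_rot: [0.0, 0.979, -0.206, -0.001]
ft_force: [-4.9, 2.1, 4.1]
gripper_width: 0.328
grasp_force: 2.7
```

```bash
python3 m.py; python3 -c "
from h import *
A=get_image('scene');cv2.imwrite('pics/e.png',cv2.resize(A['pixels'][190:280,180:300],(800,600),interpolation=3))"
```

```text
scene ((606.4437255859375, 289.5851745605469), (70.88082885742188, 122.30390930175781), 89.70822143554688) [0.54729741 0.66632893] [0.25478503 0.32480865]
top ((664.447509765625, 253.57887268066406), (6.637933254241943, 36.804847717285156), 2.6703078746795654) [0.66097787 0.66793361] [0.23567496 0.27171378]
0.5367947119905924 0.29143852959022865 [0.60846996 0.05306327 0.02604495] [-6.44364882  1.93111913  3.43120853]
```

View pics/e.png

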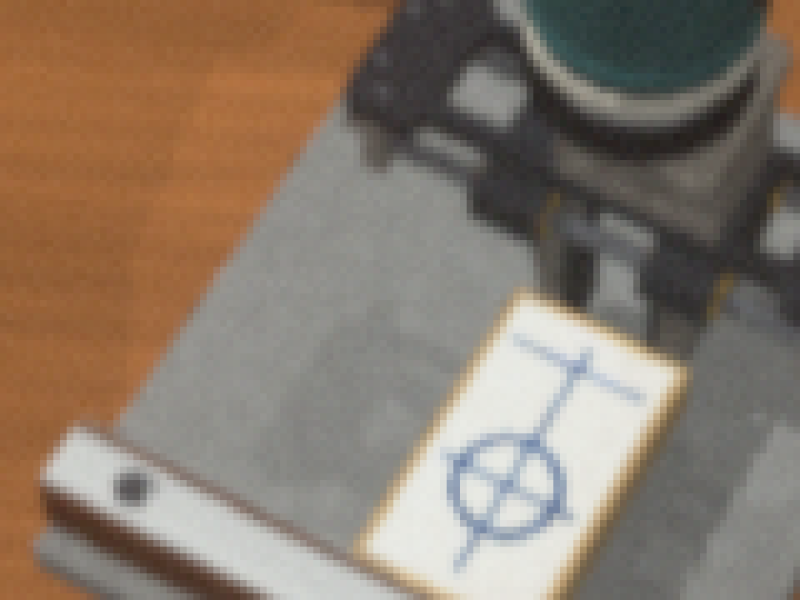

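The blank's far end at (370,560) is touching the stop, and the force is starting to rise. I'll press a little harder to square it, then withdraw.

Emit:
apply_moves(series=[0.0005, 0, 0, 0, -0.35, 0.001, 0, 0, 0, -0.35, 0.0015, 0, 0, 0, -0.35, 0.002, 0, 0, 0, -0.35, 0.002, 0, 0, 0, -0.35, 0.002, 0, 0, 0, -0.35, 0.002, 0, 0, 0, -0.35, 0.002, 0, 0, 0, -0.35])

```text
clock: 10.58
ee_pos: [0.6085, 0.053, 0.026]
eef_rot: [0.0, 0.979, -0.206, -0.003]
ft_force: [-10.6, 1.4, 9.2]
gripper_width: 0.326
grasp_force: 5.0
```

Emit:
apply_moves(series=[-0.003, 0, 0, 0, -0.35, -0.008, 0, 0, 0, -0.35, -0.018, 0, 0, 0, -0.35, -0.03, 0, 0, 0, -0.35, -0.03, 0, -0.02, 0, -0.35, -0.03, 0, -0.06, 0, -0.35, -0.03, 0, -0.1, 0, -0.35, -0.03, 0, -0.14, 0, -0.35])

```text
clock: 11.25
ee_pos: [0.5834, 0.064, 0.1674]
eef_rot: [0.0, 0.979, -0.206, -0.0]
ft_force: [2.2, 1.2, 0.7]
gripper_width: 0.325
grasp_force: 0.0
```

Emit:
apply_moves(series=[-0.02, 0, 0, 0, -0.35, -0.04, 0, 0, 0, -0.35, -0.06, 0, 0, 0, -0.35, -0.08, 0, 0, 0, -0.35, -0.09, 0, 0, 0, -0.35, -0.09, 0, 0, 0, -0.35, -0.09, 0, 0, 0, -0.35, -0.09, 0, 0, 0, -0.35])

```text
clock: 11.92
ee_pos: [0.5029, 0.0996, 0.1662]
eef_rot: [-0.0, 0.978, -0.207, 0.001]
ft_force: [0.9, -0.4, -0.9]
gripper_width: 0.324
grasp_force: 0.0
```

```bash
python3 m.py; python3 -c "
from h import *
A=get_image('scene');B=get_image('top');cv2.imwrite('pics/f.png',np.hstack([cv2.resize(A['pixels'][150:330,170:350],(400,400),interpolation=3),cv2.resize(B['pixels'][80:200,200:320],(400,400),interpolation=3)]))"
```

```text
scene ((606.9609985351562, 289.77288818359375), (70.99160766601562, 120.8824234008789), 89.49213409423828) [0.54749949 0.66610242] [0.25480503 0.32462804]
top ((607.4479370117188, 306.3216247558594), (105.17973327636719, 121.7274169921875), 89.48889923095703) [0.54679852 0.6673957 ] [0.25646849 0.3426483 ]
0.42132808065627286 0.2919362291932177 [0.50279515 0.09958666 0.16597454] [ 0.14393513 -0.72581553 -0.1202823 ]
```

View pics/f.png

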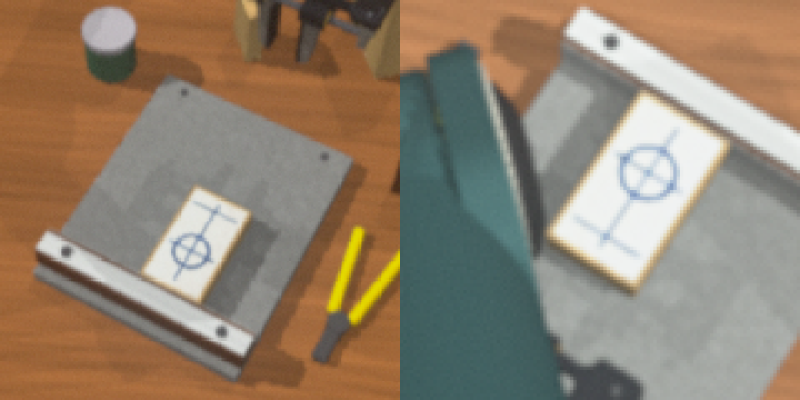

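The end meets the stop, and the bystanders look untouched. I'll move the arm clear and check squareness more precisely.

Emit:
apply_moves(series=[0, 0.02, -0.02, 0, -0.35, 0, 0.05, -0.04, 0, -0.35, 0, 0.085, -0.06, 0, -0.35, 0, 0.12, -0.06, 0, -0.35, 0, 0.155, -0.06, 0, -0.35, 0, 0.19, -0.06, 0, -0.35, 0, 0.225, -0.06, 0, -0.35, 0, 0.25, -0.06, 0, -0.35])

```text
clock: 12.78
ee_pos: [0.3996, -0.1316, 0.2262]
eef_rot: [0.0, 0.978, -0.208, 0.0]
ft_force: [0.2, -0.2, -1.6]
gripper_width: 0.325
grasp_force: 0.0
```

```bash
cat > q.py <<'E'
from h import *
d=np.array([.917,-.399]);e=np.array([.399,.917])
for n in("scene","top"):
    im=get_image(n);c=cloud(im);s=c[...,:2]@d;t=c[...,:2]@e;z=c[...,2]
    for nm,m in(("blank",(s>.535)&(s<.664)&(abs(t-.29)<.06)&(abs(z-.046)<.003)),("stop",(s>.66)&(s<.71)&(z>.0482)&(z<.053))):
        k,l,st,_=cv2.connectedComponentsWithStats(m.astype(np.uint8));q=l==1+st[1:,4].argmax()
        S,T=s[q],t[q]
        if nm=="blank":
            b=np.arange(.555,.655,.004);f=lambda g:np.polyfit(b,[g(T[abs(S-x)<.003]) for x in b],1)[0]
            print(n,nm,"edge slopes deg",np.degrees([f(np.min),f(np.max)]),"foot min s by t",[round(np.min(S[abs(T-x)<.006]),4) for x in (.265,.28,.295,.31)],[round(S.min(),4)])
        else:
            b=np.arange(T.min()+.02,T.max()-.02,.005);f=lambda g:np.polyfit(b,[g(S[abs(T-x)<.003]) for x in b],1)
            for g in(np.min,np.max):
                p=f(g);print(n,nm,"deg",-np.degrees(p[0]),"s at t=.29",np.polyval(p,.29))
    for nm,x,y,r,h in(("spare",.56,.26,.06,.07),("tin",.43,-.095,.06,.06)):
        p=c[(np.hypot(c[...,0]-x,c[...,1]-y)<r)&(z>h)&(z<h+.03)]; 
        if len(p): print(nm,np.round(cv2.minAreaRect((p[:,:2]*1000).astype(np.float32))[0]))
E
python3 q.py
```

```text
scene blank edge slopes deg [-0.2124722  -0.14839945] foot min s by t [np.float64(0.5458), np.float64(0.5474), np.float64(0.5478), np.float64(0.5464)] [np.float64(0.5458)]
scene stop deg 0.8937704417254259 s at t=.29 0.665794357845286
scene stop deg 0.3479146998295996 s at t=.29 0.697424083133913
spare [564. 263.]
tin [ 424. -100.]
top blank edge slopes deg [-0.72598223 -0.43872092] foot min s by t [np.float64(0.5466), np.float64(0.5462), np.float64(0.5474), np.float64(0.5469)] [np.float64(0.5462)]
top stop deg 0.06310350460686395 s at t=.29 0.6678880793818869
top stop deg 0.2257043669434956 s at t=.29 0.6945133276395451
spare [563. 265.]
tin [ 415. -103.]
```

There may be a residual skew of about 0.6°, since the blank followed the two spread fingers. I'll close the fingers and press once at the centre of the foot so that the stop squares it.

Emit:
apply_moves(series=[0.01, -0.02, 0, 0, -1, 0.02, -0.055, 0, 0, -1, 0.03, -0.09, 0, 0, -1, 0.04, -0.125, 0, 0, -1, 0.05, -0.16, 0, 0, -1, 0.06, -0.195, 0, 0, -1, 0.07, -0.23, 0, 0, -1, 0.07, -0.251, 0, 0, -1])

```text
clock: 13.55
ee_pos: [0.5688, 0.0771, 0.2257]
eef_rot: [-0.001, 0.979, -0.205, 0.0]
ft_force: [-1.1, 0.0, 0.7]
gripper_width: 0.003
grasp_force: 0.0
```

Emit:
apply_moves(series=[0, 0, 0.02, 0, -1, 0, 0, 0.055, 0, -1, 0, 0, 0.09, 0, -1, 0, 0, 0.125, 0, -1, 0, 0, 0.155, 0, -1, 0, 0, 0.18, 0, -1, 0, 0, 0.195, 0, -1, 0, 0, 0.2, 0, -1])

```text
clock: 14.22
ee_pos: [0.5643, 0.0735, 0.0228]
eef_rot: [0.0, 0.979, -0.206, -0.003]
ft_force: [0.2, -0.3, -0.1]
gripper_width: 0.006
grasp_force: 0.0
```

Emit:
apply_moves(series=[0.005, 0, 0, 0, -1, 0.012, 0, 0, 0, -1, 0.018, 0, 0, 0, -1, 0.024, 0, 0, 0, -1, 0.03, 0, 0, 0, -1, 0.035, 0, 0, 0, -1, 0.038, 0, 0, 0, -1, 0.04, 0, 0, 0, -1])

```text
clock: 14.88
ee_pos: [0.6034, 0.0563, 0.0263]
eef_rot: [-0.0, 0.978, -0.206, 0.0]
ft_force: [-0.1, 0.9, -0.8]
gripper_width: 0.006
grasp_force: 0.0
```

```bash
python3 m.py|tail -1
```

```text
0.5304536354751792 0.29238904398186 [0.60303494 0.05646467 0.02609474] [ 0.69721676 -0.14189012  0.44920711]
```

Emit:
apply_moves(series=[0.002, 0, 0, 0, -1, 0.004, 0, 0, 0, -1, 0.006, 0, 0, 0, -1, 0.007, 0, 0, 0, -1, 0.008, 0, 0, 0, -1, 0.009, 0, 0, 0, -1, 0.01, 0, 0, 0, -1, 0.01, 0, 0, 0, -1])

```text
clock: 15.65
ee_pos: [0.6089, 0.0539, 0.0259]
eef_rot: [0.0, 0.979, -0.206, -0.003]
ft_force: [-8.6, 1.5, 7.4]
gripper_width: 0.007
grasp_force: 4.4
```

Emit:
apply_moves(series=[0.0005, 0, 0, 0, -1, 0.001, 0, 0, 0, -1, 0.001, 0, 0, 0, -1, 0.001, 0, 0, 0, -1, 0.001, 0, 0, 0, -1, 0.001, 0, 0, 0, -1, 0.001, 0, 0, 0, -1, 0.001, 0, 0, 0, -1])

```text
clock: 16.32
ee_pos: [0.6089, 0.054, 0.0259]
eef_rot: [0.001, 0.979, -0.205, -0.004]
ft_force: [-10.4, 2.9, 8.7]
gripper_width: 0.004
grasp_force: 5.5
```

Emit:
apply_moves(series=[-0.004, 0, 0, 0, -1, -0.009, 0, 0, 0, -1, -0.018, 0, 0, 0, -1, -0.03, 0, 0, 0, -1, -0.035, 0, -0.02, 0, -1, -0.035, 0, -0.06, 0, -1, -0.035, 0, -0.1, 0, -1, -0.035, 0, -0.14, 0, -1])

```text
clock: 16.98
ee_pos: [0.58, 0.0665, 0.1673]
eef_rot: [0.0, 0.979, -0.206, -0.0]
ft_force: [1.2, 0.9, -0.5]
gripper_width: 0.002
grasp_force: 0.0
```

Emit:
apply_moves(series=[-0.01, 0.02, -0.02, 0, -1, -0.03, 0.05, -0.04, 0, -1, -0.05, 0.08, -0.06, 0, -1, -0.07, 0.11, -0.06, 0, -1, -0.08, 0.14, -0.06, 0, -1, -0.08, 0.175, -0.06, 0, -1, -0.08, 0.21, -0.06, 0, -1, -0.08, 0.24, -0.06, 0, -1])

```text
clock: 17.65
ee_pos: [0.4093, -0.1228, 0.2264]
eef_rot: [0.001, 0.978, -0.207, 0.001]
ft_force: [-0.7, 0.0, -0.7]
gripper_width: 0.008
grasp_force: 0.0
```

```bash
python3 q.py
```

```text
scene blank edge slopes deg [ 0.50490787 -0.32204597] foot min s by t [np.float64(0.5463), np.float64(0.5459), np.float64(0.5468), np.float64(0.5474)] [np.float64(0.5459)]
scene stop deg 1.1339425561605088 s at t=.29 0.6655348242037735
scene stop deg 0.0013918063280514187 s at t=.29 0.6973960716514286
spare [563. 263.]
tin [ 423. -100.]
top blank edge slopes deg [-0.26780748 -0.93377585] foot min s by t [np.float64(0.5466), np.float64(0.5464), np.float64(0.5468), np.float64(0.5463)] [np.float64(0.5463)]
top stop deg 0.031002222877833753 s at t=.29 0.6674914849754204
top stop deg 0.364016448642738 s at t=.29 0.6947248895424554
spare [562. 265.]
tin [422. -95.]
```

```bash
python3 -c "
from workcell import *
print(finish_job())"
```

```text
the job is handed in; nothing more can be done
None
```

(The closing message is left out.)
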